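# Chill a wax block in the push-latch block cooler

## Robot

A 6-joint arm with a two-finger parallel gripper is mounted at the origin on the work surface; the furniture and walls round the work are solid. World frame = base frame: x ahead of the robot, y to its left, z up, the work surface at z = 0. Lengths are in mm, angles in rad, forces in N, time in s.
With the tool pointing down it reaches from about 275 to 725 mm from the base axis. Payload 5.6 kg.
Tool frame: the origin (TCP) lies at the very end of the fingers, on their centre line; the grasp point (between the pads) lies 19 mm behind it; z points along the fingers, y is the line along which they close (so a half turn about z gives the same grasp; the last joint's range is limited). The gripper opens to 85 mm and grips with 20 to 120 N. Pads are 22 mm wide; open, the fingers measure 114 mm over their backs; the gripper's body (76 mm by 85 mm) begins 54 mm behind the grasp point. The pads swing forward as they close: fully open they stand 13 mm farther back than shut.
Start: joints at [-0.99, 0.255, 0.108, 0, -1.424, -0.285], TCP at [160.348, -526.1, 231.283] pointing down, gripper open.
Joint ranges: [-2.95, 2.95], [-1.21, 1.97], [-1.09, 1.5], [-2.87, 1.71], [-2.94, -0.07], [-3.05, 3.05]. Speed limits (rad/s): [2.57, 2.57, 3.14, 3.14, 3.14, 3.14].

## Interface

Orientations are given as a unit quaternion [w, x, y, z].
In Python, from workcell import robot gives the robot as it stands. Calls block until the motion is done:
- robot.move_ptp(position, orientation): joint-space move of the TCP to a pose.
- robot.servo_line(position, ori=None, speed=150, max_force=None): straight line of the TCP; ori=None keeps the orientation; speed is the mean speed in mm/s. With max_force (N) it stops when the force on the tool has changed by that much, and returns True; else False.
- robot.movej(angles): joint-space move.
- robot.gripper_to(opening): finger opening in mm; the grip force is fixed at half the most; returns when the fingers have stopped.
- robot.pause(seconds).
- robot.solve_ik(position, orientation): joint angles nearest the present ones, or None.
- robot.get_obs(): the state.
- robot.read_camera(name): name is "side" or "top"; returns (picture, depth): 420x560x3 uint8, red, green, blue; 420x560 float32, mm along the optical axis (not along the pixel's ray), 0 where there is no reading.
- robot.camera_params(name): a dict with "camera_matrix" (3x3 intrinsics, pixels), "k1" (the pictures are not rectified: a ray, as slopes to the right and down, at radius r is drawn at 1 + k1 r^2 times it, then the intrinsics apply), "position" and "attitude" of the camera in the world. Camera axes: x right, y up, looking along -z (the intrinsics and any distortion apply to the point x, -y, -z); pixel columns grow to the right and rows downward; lengths in mm; the calibration is good to about 2 mm. A picture is of the moment at which its call begins. camera_params takes no time and is no camera call.
A pose or a line that the arm cannot do raises robot.Unreachable and nothing moves.
- robot.close_job(): hands the job in; it is judged then, once.
Trained networks look in the newest picture that a camera, given by its name, has taken for a name from the list of things; names that differ only in an ending like _2 or _b are one class to them, and where a whole thing is asked for, a point or a joint stands for the part that bears it (a point fixed in the world has none). Each returns a list of dicts, best first, with "conf" (0 to 1); they miss things now and then, are a little off and sometimes report something else, mostly with a low value. They report only what shows in the picture. A call takes as long as a camera call. They do not tell look-alikes from the thing itself.
- robot.masks_of(camera, query): "region" (420x560 bool, what is visible of it) and "rect" ([left, top, right, bottom] in pixels, round what is visible of it).
- robot.place_of(camera, query): "uv" ([column, row] in pixels: a listed point, or the origin of a listed thing).
The state is a dict: "time_s": time; "joints": joint angles; "joint_vel": joint speeds; "tau": joint torques, N m; "tool_pos": TCP position; "tool_rot": TCP orientation; "force": force on the tool from outside, world axes, zero at the start; "torque": the same for the moment, N m; "finger_gap": finger opening in mm; "gripper_force": force on a finger pad.
Only numpy, scipy, OpenCV 4.12 (cv2) and the standard library are available. Lean on these libraries where they do the work, as an engineer would, in place of code of your own. Each camera call takes 0.05 s, during which the arm holds its last target. There are 200 camera calls.

## Task

Put the loose wax block from the bench into the empty left well of the block cooler to chill, seated flat beside the one already there. The cooler's lid has a push latch: press the lid's front edge down to the end stop once and let go to release it, and when the block is in, swing the lid shut and press it home again so that it stays latched when you let go. The latch is plastic: press slowly and never with more than 12 N, and leave the other block, the timer, the beaker and the forceps where they are.

Things in the scene. Friction and masses are not known exactly. Their poses are not given: they have to be found in the camera images.
- cooler: block cooler, a fixed white box, casing 120 mm deep (its x, front to -x) by 144 mm wide (its y, +y left seen from its front), rim 46 mm high. Under the lid a cold plate 34 mm above the bench with two wells side by side; beside each block's long sides 25 mm or more are free for a finger. Origin: centre of the underside, z up
- cooler_lid (a joint): lid angle about its hinge, rad: 0 shut and latched, 1.8 fully open, leaning back past upright; negative (to -0.12) when pressed beyond latched. Once the latch lets go a damped spring swings the lid open in about 2 s and holds it open; to shut it, push its outer face (2 to 5 N at the front edge)
- lid_press (a point): centre of the grey press pad, 22 x 44 mm, on the lid's outer face, 105.5 mm from the hinge and 16.5 mm behind the front edge; lid shut: 70 mm above the bench. z: outward normal. Push here straight down to work the latch: about 3 N until the end stop, where the force climbs steeply; 6 to 9 N means the stop is reached (press at under 10 mm/s or it overshoots)
- latch (a point): the latch under the press pad: a heart cam on a tongue 24 mm wide, 40 mm long under the lid, over a pin in a slot of the casing. The state changes only after a press to the end stop, when the lid is let up again. The stop lies 4 to 12 mm below the latched position (varies, cannot be seen); a press ending over 0.6 mm short changes nothing. Point: the pin, 39 mm above the bench
- lid_hinge (a point): middle of the lid's hinge line, at the back of the cooler, 60 mm above the bench, 58 mm behind the cooler's origin; it runs along the cooler's y. The lid reaches 122 mm from the hinge to its front edge, is 152 mm wide and 10 mm thick; its inner face lies in the plane of the hinge line, with a skirt 17 mm deep round the edge
- well (a point): centre of the floor of the empty left well, on the cold plate: 44 mm along the cooler's x, 31 mm along its y, marked out by four low corners 4 mm high, open in the middle of the sides; a block fits with 1.5 mm to spare each side, either way round
- well_full (a point): centre of the floor of the right well, 60 mm from the other, where the other block lies
- block: loose wax block on the bench in front of the cooler: a cassette tray 28 mm (its x) by 40 mm (its y), 2 mm thick, with a block of wax 24 mm (x) by 34 mm (y) on it, 10 mm high in all, about 20 g. Origin: centre of the underside, z up. Grip the wax across the 24 mm
- block_cold: the other wax block, same size, already lying in the right well; stays there
- timer: bench timer, 62 x 68 x 20 mm, bystander to the right of the cooler; origin under its centre
- beaker: small clear beaker, 50 mm across, 58 mm high, bystander; origin under its centre
- forceps: steel forceps lying flat, 125 mm long (its y), bystander; origin under its middle
There are look-alikes about, which are no part of the job. Leave any purple or turquoise look-alike of the block alone.

How it is judged:
By the outcome, as a careful person would: the job done as asked, in the order asked, and still so for the second after the job is handed in, with the robot touching nothing.
It also fails if it takes over 61 s, if anything falls off the work surface, if the arm or the gripper's body presses on something with over 40 N, if the wrist force passes 120 N, or if a joint passes its speed limit or range.

## Working session

There is one attempt and no reset: what is moved stays moved. The work goes in short steps, each a Python script; the robot and the scene stay as the last script left them, time stands still between calls to the robot, and variables do not carry over. Pictures are saved under pics/ and viewed, at most 10 in all, crops included, and the job is handed in when it is done.

```bash
ls; mkdir -p pics; cat > h.py <<'E'
import numpy as np, cv2
from workcell import robot
from scipy.spatial.transform import Rotation as R
def att(p):
    a=np.array(p["attitude"],float)
    return a if a.shape==(3,3) else R.from_quat(a[[1,2,3,0]]).as_matrix()
def ray(cam,uv):
    p=robot.camera_params(cam);K=np.array(p["camera_matrix"],float)
    d=np.array([p["k1"],0,0,0,0],float)
    s=cv2.undistortPoints(np.array(uv,float).reshape(-1,1,2),K,d).reshape(-1,2)
    v=np.c_[s[:,0],-s[:,1],-np.ones(len(s))]@att(p).T
    return np.array(p["position"],float),v
def at_z(cam,uv,z):
    o,v=ray(cam,uv); return o+v*((z-o[2])/v[:,2:3])
def at_d(cam,uv,depth):
    o,v=ray(cam,uv); return o+v*np.array([depth[int(round(r)),int(round(c))] for c,r in np.reshape(uv,(-1,2))])[:,None]
def proj(cam,X):
    p=robot.camera_params(cam);K=np.array(p["camera_matrix"],float)
    q=(np.reshape(X,(-1,3))-np.array(p["position"]))@att(p)*[1,-1,-1]
    return cv2.projectPoints(q,np.zeros(3),np.zeros(3),K,np.array([p["k1"],0,0,0,0],float))[0].reshape(-1,2)
def save(name,im): cv2.imwrite("pics/"+name+".png",im[:,:,::-1])
E
python3 - <<'E'
from h import *
for c in("top","side"):
    p=robot.camera_params(c); print(c,p)
    im,d=robot.read_camera(c); save(c+"0",im); np.save(c+"0d.npy",d); np.save(c+"0.npy",im)
    for q in("block","block_cold","cooler","lid_press","lid_hinge","timer","beaker","forceps"):
        for r in robot.place_of(c,q)[:4]:
            z={"lid_press":70,"lid_hinge":60}.get(q,0)
            print(c,q,round(r["conf"],2),np.round(r["uv"]),at_z(c,r["uv"],z).round(1)[0])
print(robot.get_obs())
E
```

```text
pics
top {'camera_matrix': array([[463.58438818,   0.        , 281.07013695],
       [  0.        , 463.58438818, 208.01764991],
       [  0.        ,   0.        ,   1.        ]]), 'k1': -0.09787236713193254, 'position': array([ 302.80268339,  101.04542189, 1004.48599805]), 'attitude': array([ 0.70669224,  0.05394102, -0.03833709, -0.70441941])}
top block 0.81 [212. 296.] [244.6 271.6   0. ]
top block 0.53 [253. 220.] [407.1 184.1   0. ]
top block 0.5 [197. 225.] [397.1 307.    0. ]
top cooler 0.94 [274. 166.] [527.9 138.6   0. ]
top lid_press 0.78 [269. 181.] [481.6 146.4  70. ]
top lid_press 0.59 [374. 148.] [551.9 -69.1  70. ]
top lid_hinge 0.64 [280. 132.] [587.5 126.3  60. ]
top timer 0.55 [370. 147.] [571.7 -73.6   0. ]
top beaker 0.83 [300. 240.] [365.6  82.7   0. ]
top beaker 0.51 [234. 261.] [318.5 225.7   0. ]
top forceps 0.43 [234. 256.] [328.9 224.4   0. ]
side {'camera_matrix': array([[487.57942212,   0.        , 280.32983763],
       [  0.        , 487.57942212, 209.08668655],
       [  0.        ,   0.        ,   1.        ]]), 'k1': -0.057064684555533395, 'position':
[... 552 characters left out ...]
: array([-9.90342682e-01,  2.55096604e-01,  1.08241361e-01,  7.39607076e-06,
       -1.42392980e+00, -2.84611869e-01]), 'joint_vel': array([-6.09666900e-04,  9.52346699e-05,  2.79903905e-04,  1.81864459e-03,
        7.45451401e-04,  1.52303158e-04]), 'tau': array([ 1.79610624e-04, -3.86388874e+01,  2.38074464e+01,  5.36801353e+00,
       -3.14761719e-04,  2.55985526e-05]), 'tool_pos': array([ 160.37912432, -526.0980228 ,  231.30247301]), 'tool_rot': array([-9.55583681e-07, -1.47382580e-01,  9.89079560e-01, -6.65752572e-06]), 'force': array([-0.68555185, -0.21598505,  0.12195447]), 'torque': array([-0.02963354, -0.02426966, -0.01132193]), 'gripper_force': 0.0, 'finger_gap': 85.23061129197755}
```

```bash
python3 - <<'E'
import cv2
a=cv2.imread("pics/top0.png")[90:320,150:430]; cv2.imwrite("pics/c1.png",cv2.resize(a,None,fx=2.6,fy=2.6,interpolation=3)[:600,:800])
a=cv2.imread("pics/side0.png")[170:290,130:450]; cv2.imwrite("pics/c2.png",cv2.resize(a,None,fx=2.5,fy=2.5,interpolation=3))
E
```

```text
(no output)
```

View pics/c1.png

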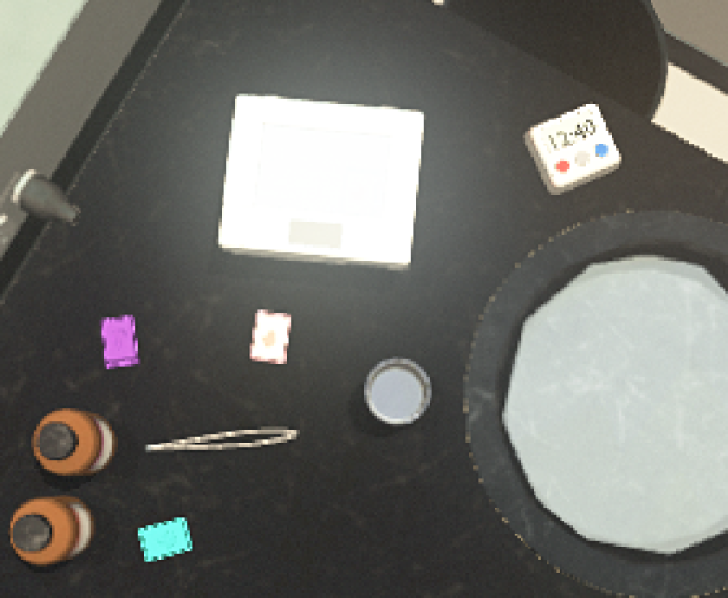

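View pics/c2.png

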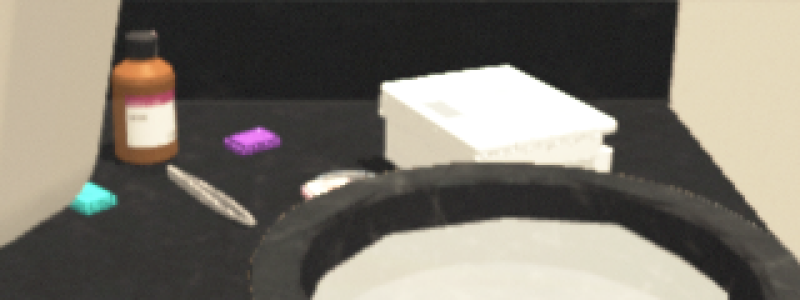

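The real block is the pink-white one at top (254,219). The look-alikes are purple at (196,221) and turquoise at (213,297). The lid is shut, with its grey pad at (271,180), and a large basin-like object stands to the right. Next I'll measure the poses.

```bash
python3 - <<'E'
from h import *
im=np.load("top0.npy"); d=np.load("top0d.npy")
H,W=d.shape; vv,uu=np.mgrid[:H,:W]; uv=np.c_[uu.ravel(),vv.ravel()]
o,v=ray("top",uv); P=(o+v*d.reshape(-1,1)).reshape(H,W,3); np.save("P0.npy",P)
def rect(pts):
    c,s,a=cv2.minAreaRect(pts.astype(np.float32)); return c,s,a
m=(abs(P[...,2]-70)<12)&(abs(P[...,0]-525)<110)&(abs(P[...,1]-138)<110)
m=cv2.morphologyEx(m.astype(np.uint8),cv2.MORPH_OPEN,np.ones((3,3)))>0
print("lid z",np.median(P[m][:,2]),m.sum())
X=at_z("top",uv[m.ravel()],70)[:,:2]; print("lid",rect(X),cv2.boxPoints(rect(X)))
# pad
g=im.min(2); sub=m&(g<235)&(P[...,0]<505)&(P[...,0]>462)
n,l,st,ce=cv2.connectedComponentsWithStats(sub.astype(np.uint8))
for i in range(1,n):
    if st[i,4]>20: print("pad?",st[i],ce[i],at_z("top",ce[i],70), rect(at_z("top",uv[(l==i).ravel()],70)[:,:2]))
b=(im.max(2)>110)&(abs(uu-254)<18)&(abs(vv-219)<20)
n,l,st,ce=cv2.connectedComponentsWithStats(b.astype(np.uint8)); i=1+st[1:,4].argmax(); b=l==i
print("block",st[i],"z",np.percentile(P[b][:,2],[5,50,95]),rect(at_z("top",uv[b.ravel()],5)[:,:2]),at_z("top",ce[i],5), "mean z bench",np.median(P[230:250,260:280,2]))
for r in robot.masks_of("top","block")[:3]:
    q=r["region"]; print(r["conf"],r["rect"],rect(at_z("top",uv[q.ravel()],4)[:,:2]),at_z("top",uv[q.ravel()],4).mean(0))
for n_,(u,w) in dict(basin=(400,240),rim=(338,240),rimtop=(390,173),beaker=(303,228),tap=(165,165),bottle=(172,260),disc=(370,110)).items(): print(n_,P[w,u].round())
save("c3",cv2.resize(im[195:245,195:285],None,fx=8,fy=8,interpolation=cv2.INTER_CUBIC))
# height map of obstacles
print("max z near x350-650,y-20..300",np.nanmax(P[(P[...,0]>350)&(P[...,0]<680)&(P[...,1]>-20)&(P[...,1]<300)][:,2]))
hm=P[...,2]>25
for y in range(-300,500,40): 
    print(y,"".join("%4d"%max([-1]+list(P[(abs(P[...,1]-y)<20)&(abs(P[...,0]-x)<20)][:,2])) for x in range(200,760,40)))
E
```

```text
lid z 69.07187722146654 4292
lid ((528.7349243164062, 137.9091033935547), (151.73936462402344, 125.6089096069336), 84.16436767578125) [[458.5419    68.81824 ]
 [583.4999    56.046967]
 [598.928    206.99997 ]
 [473.96997  219.77124 ]]
pad? [261 175  20  10 120] [269.09166667 179.21666667] [[485.10388256 146.86928654  70.        ]] ((485.1010437011719, 143.47866821289062), (39.47981262207031, 17.233579635620117), 84.22855377197266)
block [246 209  16  21 279] z [-1.65744662  7.44323528 11.45199333] ((409.913330078125, 183.0619354248047), (30.493616104125977, 43.12307357788086), 81.35504150390625) [[409.80594859 183.09052668   5.        ]] mean z bench -0.1668179235876437
0.55 [201.6, 286.4, 225.8, 307.9] ((241.72817993164062, 268.2579345703125), (28.905563354492188, 42.430641174316406), 14.46511459350586) [241.79802522 268.31486206   4.        ]
0.49 [248.1, 210.5, 261.6, 231.1] ((409.59844970703125, 181.93600463867188), (28.005455017089844, 42.311073303222656), 81.34156036376953) [409.66374039 182.03508371   4.        ]
0.46 [188.8, 215.6, 203.8, 230.9] ((405.1276550292969, 309.44329
[... 848 characters left out ...]
89   4   4   4   6   4   5  -1
60  533   4   4  59  61  59  50  73  74  74  72   4   5   3
100    4   5   61004  61  59   6  75  73  73  73   4   5   4
140    4   5   4   5   5   5   4  75  71  74  73   4   4   5
180    4   4   5   9   5  14  11  75  75  74  74   6   4   6
220    4   4   4  11   5   4   5  73  74  74  72   6 262 262
260    4  12   4  12   5   4   4   5   5   6 258 262 262 346
300    4  11   5  81  46  14  11 175   4 261 261 461 443 376
340   49 108 108 108  82  12   9 261 261 576 575 509  -1  -1
380   50 106 103  74   5 260 262 262 616 629 576  -1  -1  -1
420    5   4   4 201 262 261 526 571 581  -1  -1  -1  -1  -1
460    5   4 260 262 446 484 507  -1  -1  -1  -1  -1  -1  -1
```

View pics/c3.png

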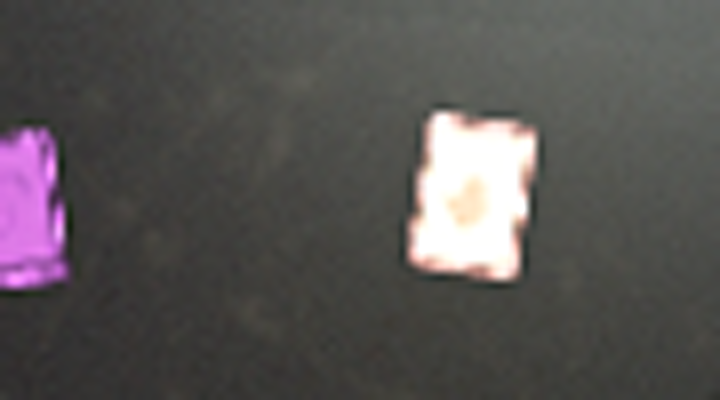

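View pics/top0.png

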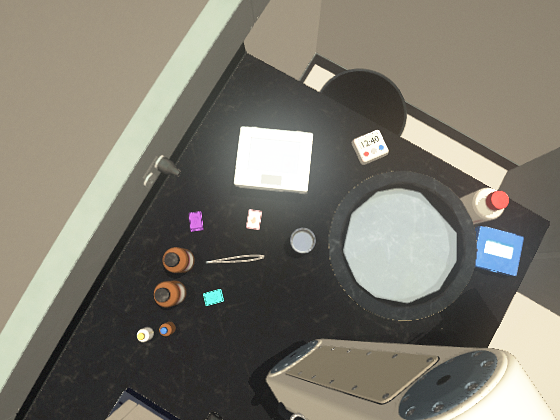

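```bash
python3 - <<'E'
from h import *
P=np.load("P0.npy"); m=(P[...,2]>250)&(P[...,2]<1000)&(P[...,0]<450)&(P[...,1]<250)
vv,uu=np.nonzero(m); print(uu.min(),uu.max(),vv.min(),vv.max(),P[m].min(0),P[m].max(0))
from workcell import robot
yaw=np.deg2rad(-5.84)
def down(a): return (R.from_euler('z',a)*R.from_euler('x',np.pi)).as_quat()[[3,0,1,2]]
for a in (yaw,yaw+np.pi): 
  for p in ([482.6,142.6,82],[410,182,100]): print(a,robot.solve_ik(p,down(a)))
E
```

```text
277 555 340 419 [ 70.98996766 -88.75669249 250.22280603] [242.21873048 123.08707779 707.38932722]
-0.10192722831646885 [ 5.99157220e-01  2.63536468e-01 -2.78667082e-01  4.44089210e-16
 -1.02859278e+00  8.69711878e-01]
-0.10192722831646885 [ 7.69155304e-01  1.43876754e-01 -3.82662873e-01  4.44089210e-16
 -1.04425670e+00  6.99713794e-01]
3.0396654252733244 [ 5.99157220e-01  2.63536468e-01 -2.78667082e-01 -4.44089210e-16
 -1.02859278e+00 -2.27188078e+00]
3.0396654252733244 [ 7.69155304e-01  1.43876754e-01 -3.82662873e-01 -4.44089210e-16
 -1.04425670e+00 -2.44187886e+00]
```

The full view shows the arm at lower right, the wall on the left and the cooler clear to reach. Now I'll press the latch open.

```bash
cat >> h.py <<'E'
YAW=np.deg2rad(-5.84); EX=np.array([np.cos(YAW),np.sin(YAW),0]); EY=np.array([-np.sin(YAW),np.cos(YAW),0])
ORG=np.array([529.9,137.8,0])
def C(x,y,z): return (ORG+x*EX+y*EY+[0,0,z]).tolist()
def down(a): return (R.from_euler('z',a)*R.from_euler('x',np.pi)).as_quat()[[3,0,1,2]].tolist()
def st(t=""):
    o=robot.get_obs(); print(t,round(o["time_s"],2),o["tool_pos"].round(1),"F",o["force"].round(1),"gap",round(o["finger_gap"],1),"gf",round(o["gripper_force"],1)); return o
E
python3 - <<'E'
from h import *
robot.gripper_to(0); st("closed")
robot.move_ptp(C(-47.5,0,140),down(YAW)); st()
robot.servo_line(C(-47.5,0,78),speed=100); st("above")
hit=robot.servo_line(C(-47.5,0,55),speed=7,max_force=7); st("press %s"%hit)
robot.servo_line(C(-47.5,0,95),speed=60); st("up")
robot.servo_line(C(-47.5,0,230),speed=250); st("up")
robot.gripper_to(60)
robot.move_ptp([409.7,182.5,120],down(np.deg2rad(-8.65))); o=st("over block"); print(o["tool_rot"])
im,d=robot.read_camera("top"); save("t1",im); np.save("t1d.npy",d); np.save("t1.npy",im)
im2,d2=robot.read_camera("side"); save("s1",im2)
for c in("top","side"):
  for q in ("well","well_full","block_cold","cooler_lid","lid_press"):
    for r in robot.place_of(c,q)[:3]: print(c,q,round(r["conf"],2),np.round(r["uv"]),at_z(c,r["uv"],34).round(1)[0])
cv2.imwrite("pics/b1.png",np.hstack([cv2.resize(im[100:240,200:340],(560,560),interpolation=3)])[:,:,::-1])
E
```

```text
closed 1.72 [ 160.4 -526.1  231.3] F [-0.3 -0.3 -0.7] gap -0.2 gf 0.0
 4.36 [482.9 142.  140.1] F [ 0.1 -0.6  0.1] gap -0.4 gf 0.0
above 5.12 [483.2 142.7  78.6] F [0.5 0.1 1.1] gap 0.1 gf 0.0
press True 7.35 [482.4 142.7  60.5] F [-1.7  0.6  5.4] gap -0.1 gf 2.6
up 8.08 [483.1 142.8  95.2] F [ 1.5 -0.3  2. ] gap -0.4 gf 1.0
up 8.78 [481.7 142.6 229. ] F [-0.4  0.6 -0.3] gap 0.2 gf 0.0
over block 9.98 [410.4 182.8 120.7] F [1.  0.5 0.2] gap 59.7 gf 0.0
[-6.41488614e-05  9.97203688e-01 -7.47284260e-02  6.81029549e-04]
top well 0.95 [260. 159.] [536.1 169.4  34. ]
top well_full 0.88 [288. 163.] [526.8 108.   34. ]
top block_cold 0.68 [288. 167.] [519.6 109.   34. ]Traceback (most recent call last):
  File "<stdin>", line 14, in <module>
ValueError: it knows: beaker, block, block_cold, cooler, forceps, latch, lid_hinge, lid_press, timer, well, well_full
```

```bash
python3 - <<'E'
from h import *
im=np.load("t1.npy");d=np.load("t1d.npy")
cv2.imwrite("pics/b1.png",cv2.resize(im[110:210,220:330],(770,700)[0:2] and (660,600),interpolation=cv2.INTER_CUBIC)[:,:,::-1])
print(proj("top",[C(0,30,34),C(0,-30,34),C(22,30,34),C(-22,30,34),C(58,0,60),C(0,-30,44)]).round(1))
cr=np.vstack([C(x,y,34) for x in range(-60,61,10) for y in (-30,0,30)])
print(np.array([at_d("top",p,d)[0,2] for p in proj("top",cr)]).reshape(-1,3).round())
E
```

```text
[[260.4 160.5]
 [288.2 163.3]
 [261.6 150.6]
 [259.2 170.5]
 [276.8 132.3]
 [288.2 162.2]]
[[  28.   27.  489.]
 [  45.   12.  496.]
 [  46.   11.  503.]
 [  45.   45.  505.]
 [  42.   38.  507.]
 [  41.   34.  438.]
 [  40.   32.   33.]
 [  43.   33.   36.]
 [  36.   36.   33.]
 [  33.   33.   33.]
 [  32.   32.   33.]
 [  31.   33.   35.]
 [1004.   46.   48.]]
```

View pics/b1.png

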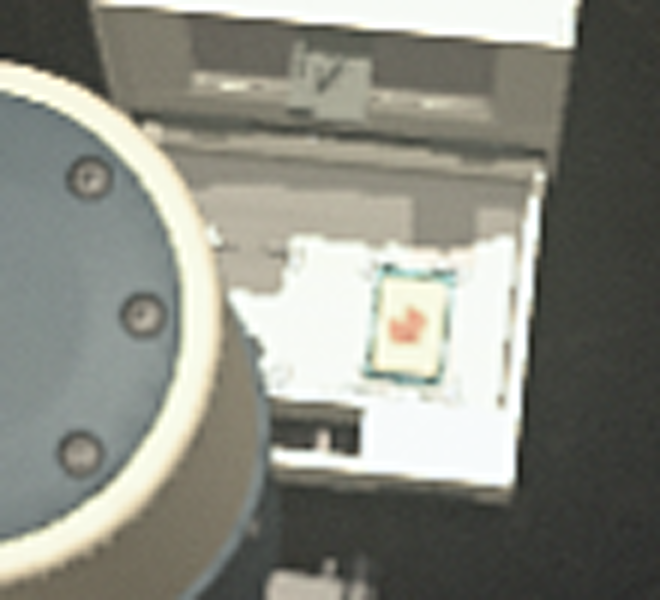

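The lid is open: the cold block is at about px (288,164) in the right well, and the arm hides the left well. I'll grasp the loose block, back off, and then measure the wells.

```bash
python3 - <<'E'
from h import *
bx,by=409.7,182.5
print(robot.servo_line([bx,by,20],speed=150,max_force=8))
print(robot.servo_line([bx,by,1.5],speed=30,max_force=5)); st("down")
robot.gripper_to(0); st("grip")
robot.servo_line([bx,by,120],speed=150); st("up")
robot.move_ptp([310,130,140],down(YAW)); st("back")
im,d=robot.read_camera("top"); np.save("t2.npy",im); np.save("t2d.npy",d)
for q in ("well","well_full","block_cold","latch","block"):
    for r in robot.place_of("top",q)[:3]: print(q,round(r["conf"],2),np.round(r["uv"],1),at_z("top",r["uv"],34).round(1)[0])
cv2.imwrite("pics/b2.png",cv2.resize(im[110:210,220:330],(660,600),interpolation=cv2.INTER_CUBIC)[:,:,::-1])
s,ds=robot.read_camera("side"); np.save("s2.npy",s); cv2.imwrite("pics/s2.png",cv2.resize(s[120:270,180:380],(800,600),interpolation=cv2.INTER_CUBIC)[:,:,::-1])
E
```

```text
False
False
down 11.82 [409.8 182.6   1.5] F [-0.3 -0.  -0.2] gap 60.0 gf 0.0
grip 12.24 [410.1 182.5   2.3] F [-1.  -0.8  7.8] gap 21.7 gf 71.2
up 13.18 [409.1 182.1 119. ] F [ 0.4 -0.8 -0.2] gap 21.8 gf 69.7
back 13.72 [309.5 129.6 139.8] F [-0.4  0.3 -0.1] gap 22.0 gf 69.7
well 0.92 [263.  160.8] [532.3 162.1  34. ]
well_full 0.88 [288.6 161.6] [530.5 107.1  34. ]
block_cold 0.72 [287.5 166.1] [520.7 109.5  34. ]
block_cold 0.4 [275.2  99.1] [671.1 136.8  34. ]
latch 0.92 [272.  182.3] [485.4 142.4  34. ]
block 0.8 [195.6 222.2] [399.6 303.8  34. ]
```

View pics/b2.png

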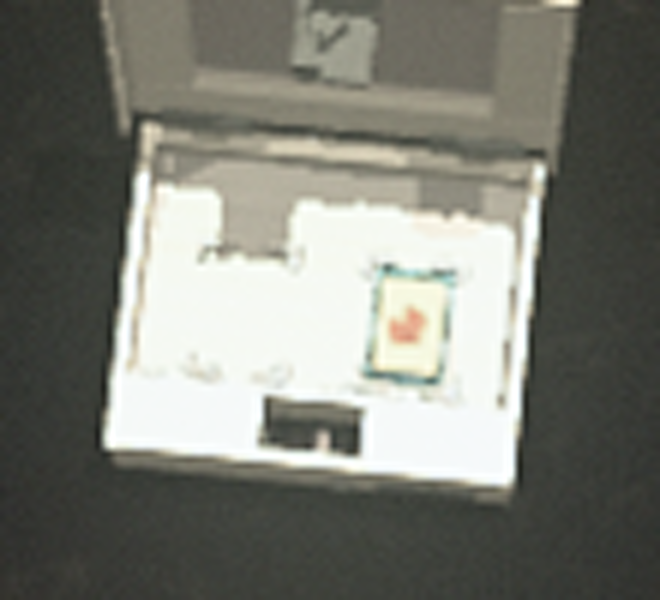

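View pics/s2.png

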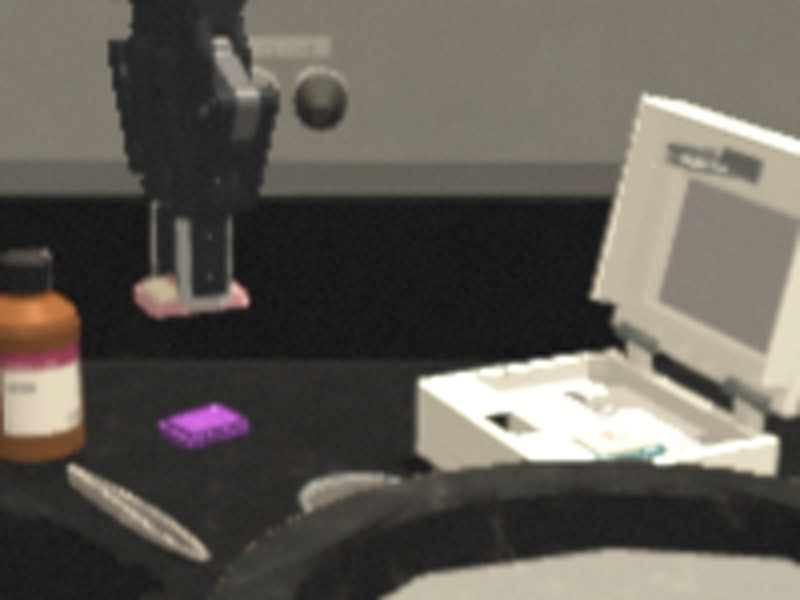

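The block is held level, and both wells show with their corner marks: left well centre at about px (260,162), cold block at about (288,164). I'll rectify the image into the cooler frame to read off the well.

```bash
python3 - <<'E'
from h import *
im=np.load("t2.npy")
def warp(z,xr=(-72,72),yr=(-80,80),s=5):
    xs=np.arange(xr[1],xr[0],-1/s); ys=np.arange(yr[1],yr[0],-1/s)
    X,Y=np.meshgrid(xs,ys,indexing='ij'); W=ORG+X[...,None]*EX+Y[...,None]*EY+[0,0,z]
    uv=proj("top",W.reshape(-1,3)).reshape(X.shape+(2,)).astype(np.float32)
    return cv2.remap(im,uv,None,cv2.INTER_CUBIC)
w=warp(46,(-66,66),(-80,80),4); g=w.min(2).astype(float)
# rim edges at z46
print("rim left/right (y) at x=-40", [80-i/4 for i in np.nonzero(g[int((66+40)*4)]>140)[0][[0,-1]]])
print("front edge x at y=30,-30",[66-np.nonzero(g[:,int((80-y)*4)]>170)[0][-1]/4 for y in (45,-45)])
w=warp(36); g=w.min(2).astype(float)
v=np.clip((w.astype(float)-140)*255/115,0,255).astype(np.uint8)
for x in range(-70,71,10): cv2.line(v,(0,(72-x)*5),(8 if x else 800,(72-x)*5),(255,0,0),1)
for y in (-52,-30,-8,8,30,52): cv2.line(v,((80-y)*5,0),((80-y)*5,20 if abs(y)!=30 else 720),(0,160,0),1)
v=v[100:600]
save("w1",v)
E
```

```text
rim left/right (y) at x=-40 [np.float64(72.75), np.float64(-71.0)]
front edge x at y=30,-30 [np.float64(-58.0), np.float64(-57.5)]
```

View pics/w1.png

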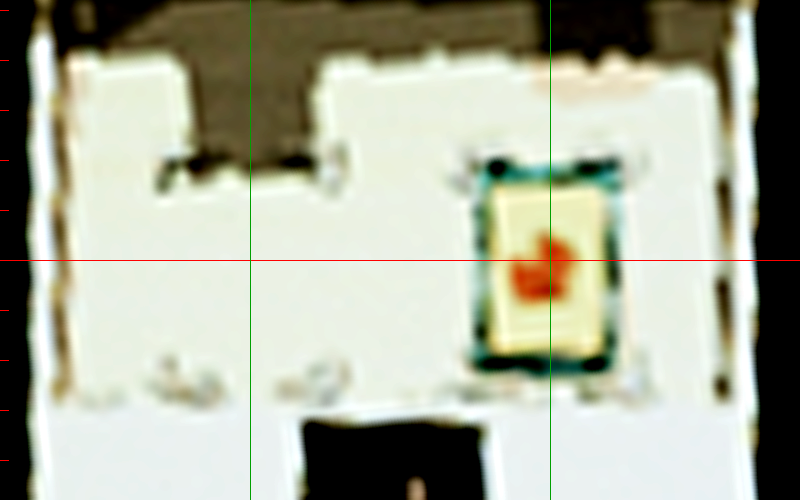

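The right block's tray sits at x≈-1.3, y≈-29.5. The left well's corners centre at about x -2 to -3, y 30. I'll lower with a force guard and check the seating height, which should put the TCP at about 35.5 to 36.

```bash
python3 - <<'E'
from h import *
x,y=-2.2,30.2
robot.move_ptp(C(x,y,110),down(YAW)); st("over")
robot.servo_line(C(x,y,48),speed=100,max_force=8); st("near")
h=robot.servo_line(C(x,y,33),speed=10,max_force=3); o=st("down %s"%h)
print([robot.get_obs()["tool_pos"][2].round(1) for _ in range(5)])
E
```

```text
over 14.97 [530.5 167.9 109.8] F [0.  0.4 0. ] gap 21.9 gf 69.7
near 15.73 [531.1 168.4  48.9] F [-0.1  0.6 -0.1] gap 21.9 gf 69.7
down True 16.81 [530.7 168.   36.4] F [-1.  -0.2  4.2] gap 21.9 gf 70.8
[np.float64(36.4), np.float64(36.4), np.float64(36.4), np.float64(36.4), np.float64(36.4)]
```

```bash
python3 - <<'E'
from h import *
x,y=-2.2,30.2
robot.gripper_to(38); st("open")
robot.servo_line(C(x,y,110),speed=120); st("up")
robot.move_ptp([330,130,200],down(YAW)); st("back")
im,d=robot.read_camera("top"); np.save("t3.npy",im); np.save("t3d.npy",d)
for q in ("block","well_full"):
    for r in robot.place_of("top",q)[:4]: print(q,round(r["conf"],2),np.round(r["uv"],1),at_z("top",r["uv"],34).round(1)[0])
xs=np.arange(50,-50,-.2); ys=np.arange(80,-80,-.2)
X,Y=np.meshgrid(xs,ys,indexing='ij'); W=ORG+X[...,None]*EX+Y[...,None]*EY+[0,0,36]
uv=proj("top",W.reshape(-1,3)).reshape(X.shape+(2,)).astype(np.float32)
v=np.clip((cv2.remap(im,uv,None,cv2.INTER_CUBIC).astype(float)-140)*255/115,0,255).astype(np.uint8)
save("w2",v)
D=cv2.remap(d,uv,None,cv2.INTER_NEAREST); cz=robot.camera_params("top")["position"][2]
for yy in (30,-30):
  Z=np.array([[at_d("top",p,d)[0,2] for p in proj("top",[C(a,yy+b,44) for b in(-8,-4,0,4,8)])] for a in (14,7,0,-7,-14)]); print(yy,Z.round(1),np.median(Z))
E
```

```text
open 17.11 [529.8 167.6  35.2] F [-0.2 -0.3 -0.1] gap 38.1 gf 0.0
up 17.88 [530.2 167.9 109.2] F [ 0.8  0.3 -0.9] gap 37.8 gf 0.0
back 18.77 [330.4 130.3 199.6] F [ 0.4 -0.8 -0.8] gap 38.3 gf 0.0
block 0.78 [196.8 223.6] [396.6 301.2  34. ]
block 0.55 [259.1 161.7] [530.4 170.4  34. ]
well_full 0.8 [286.9 162. ] [529.7 110.8  34. ]
well_full 0.31 [281.4 131.6] [597.1 122.9  34. ]
30 [[40.  39.9 37.9 35.7 33.8]
 [38.8 45.6 40.3 42.7 43.1]
 [41.6 43.4 42.4 39.7 41.9]
 [44.1 43.7 43.2 45.9 45.3]
 [45.3 40.9 39.1 40.6 43.4]] 41.918144397320475
-30 [[38.5 36.7 36.7 39.3 38.9]
 [43.7 40.1 42.3 43.5 43.2]
 [46.1 46.5 44.  40.9 43.3]
 [42.4 40.1 46.9 40.9 42.6]
 [45.9 40.7 41.9 40.5 40. ]] 41.906004412215225
```

View pics/w2.png

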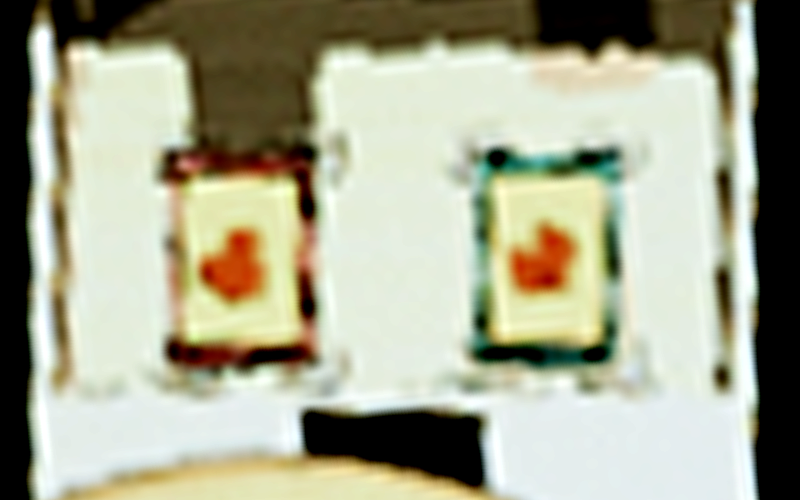

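Both blocks sit at the same x and height, with the new one at about y 32. I'll touch its left and right halves gently to confirm it is flat, then shut the lid.

```bash
python3 - <<'E'
from h import *
robot.gripper_to(0)
robot.move_ptp(C(-2,42,75),down(YAW))
def touch(x,y):
    robot.servo_line(C(x,y,52),speed=100)
    h=robot.servo_line(C(x,y,39),speed=10,max_force=3)
    z=np.mean([robot.get_obs()["tool_pos"][2]]); st("touch %s %s"%(h,(x,y)))
    robot.servo_line(C(x,y,52),speed=60)
touch(-2,42); touch(-2,22)
robot.servo_line(C(-2,22,110),speed=150); st()
E
```

```text
touch True (-2, 42) 21.59 [532.1 179.7  43. ] F [-0.9  1.   4.4] gap -0.2 gf 2.4
touch True (-2, 22) 23.14 [530.1 159.9  43. ] F [-1.1 -0.9  3.5] gap 0.0 gf 2.3
 23.98 [529.8 159.9 109.6] F [-0.4  0.3 -0.3] gap 0.1 gf 0.0
```

```bash
python3 - <<'E'
from h import *
H,W=420,560; vv,uu=np.mgrid[:H,:W]; uv=np.c_[uu.ravel(),vv.ravel()]; o,v=ray("top",uv)
n=np.array([.54,.84])
P=np.load("P0.npy").reshape(-1,3)
# wall extents: free-space limit by height
for x in range(480,760,40):
    s=P[(abs(P[:,0]-x)<20)&(P[:,1]>100)&(P[:,2]>150)]
    print("wall x",x,"min y by z>150:",s[:,1].min().round() if len(s) else None, "z>300:",s[s[:,2]>300][:,1].min().round() if (s[:,2]>300).any() else None)
for f,t in (("t1d.npy",(410,182)),("t3d.npy",(330,130))):
    Q=o+v*np.load(f).reshape(-1,1); q=Q[(Q[:,2]>200)&(Q[:,2]<980)&(Q[:,:2]@n<400)]
    print(f,"tool",t)
    for z in range(200,800,60):
        s=q[(q[:,2]>=z)&(q[:,2]<z+60)]
        if len(s)>5: print(z,len(s),s[:,:2].min(0).round(),s[:,:2].max(0).round())
for p in (C(118,-30,150),C(118,-55,150),C(118,0,150)):
    for a in (YAW,YAW+np.pi/2,YAW-np.pi/2): print(np.round(p),a,robot.solve_ik(p,down(a)))
E
```

```text
wall x 480 min y by z>150: 308.0 z>300: 403.0
wall x 520 min y by z>150: 324.0 z>300: 381.0
wall x 560 min y by z>150: 301.0 z>300: 358.0
wall x 600 min y by z>150: 277.0 z>300: 335.0
wall x 640 min y by z>150: 255.0 z>300: 312.0
wall x 680 min y by z>150: 232.0 z>300: 290.0
wall x 720 min y by z>150: 209.0 z>300: 266.0
t1d.npy tool (410, 182)
200 1027 [ 50. -83.] [414. 159.]
260 39 [366. 139.] [420. 198.]
320 268 [366. 138.] [420. 199.]
380 294 [361. 134.] [437. 183.]
440 966 [226. 136.] [422. 309.]
500 14620 [185. 125.] [457. 322.]
560 12112 [165. 103.] [277. 270.]
620 1491 [180. 117.] [204. 193.]
t3d.npy tool (330, 130)
200 837 [ 50. -80.] [89. 40.]
260 115 [313.  65.] [339.  79.]
500 65 [212.  83.] [317. 169.]
560 22485 [167.  85.] [378. 310.]
620 9616 [180.  86.] [377. 193.]
[644.  96. 150.] -0.10192722831646885 [ 3.87175742e-01  4.87062711e-01  2.44551558e-01  4.44089210e-16
 -1.32828517e+00  1.08169336e+00]
[644.  96. 150.] 1.4688690984784276 [ 0.38717574  0.48706271  0.24455156  0.         -1.32828517  2.65248968]
[644.  96. 150.] -1.6727235551113655 [ 0.38717574  0.48706271  0.24455156  0.         -1.32828517 -0.48910297]
[642.  71. 150.] -0.10192722831646885 [ 3.51810158e-01  4.75771637e-01  2.26257467e-01  4.44089210e-16
 -1.32128216e+00  1.11705894e+00]
[642.  71. 150.] 1.4688690984784276 [ 0.35181016  0.47577164  0.22625747  0.         -1.32128216  2.68785527]
[642.  71. 150.] -1.6727235551113655 [ 0.35181016  0.47577164  0.22625747  0.         -1.32128216 -0.45373739]
[647. 126. 150.] -0.10192722831646885 [ 4.28294061e-01  5.03065258e-01  2.70716085e-01  4.44089210e-16
 -1.33844715e+00  1.04057504e+00]
[647. 126. 150.] 1.4688690984784276 [ 0.42829406  0.50306526  0.27071608  0.         -1.33844715  2.61137136]
[647. 126. 150.] -1.6727235551113655 [ 0.42829406  0.50306526  0.27071608  0.         -1.33844715 -0.53022129]
```

The block is flat, reading 43.0 on both halves. Next: go over the lid, push it shut from behind along its arc, then press the latch slowly.

```bash
cat > shut.py <<'E'
from h import *
robot.servo_line(C(-2,0,250),speed=250)
robot.servo_line(C(125,-35,250),speed=250); st("over lid")
print(robot.servo_line(C(122,-35,150),speed=150,max_force=8)); st("behind")
def tcp(th):
    s=108+8.5*np.clip((0.6-th)/0.5,0,1); y=-35*np.clip((th-0.5)/0.9,0,1)
    return C(58-s*np.cos(th)+10*np.sin(th)+11,y,60+s*np.sin(th)+10*np.cos(th))
for th in (1.75,1.55,1.35,1.15,.95,.75,.55,.38,.22,.12):
    h=robot.servo_line(tcp(th),speed=60,max_force=9); st("th %.2f %s"%(th,h))
    if h: break
E
python3 shut.py
```

```text
over lid 25.38 [650.4  90.1 248.1] F [-0.9 -0.1 -0.2] gap -0.1 gf 0.0
False
behind 26.19 [648.2  90.9 151.5] F [ 0.2  0.2 -0. ] gap -0.1 gf 0.0
th 1.75 False 26.81 [624.1  93.1 165.1] F [0.6 0.5 0.4] gap -0.2 gf 0.4
th 1.55 False 27.32 [602.3  95.2 168.3] F [ 1.5 -0.7  0.9] gap -0.1 gf 0.4
th 1.35 False 27.82 [581.1  99.3 167.6] F [ 0.4 -1.   0.6] gap -0.0 gf 0.5
th 1.15 False 28.36 [560.8 109.7 162.6] F [ 0.9 -0.6  0.3] gap 0.2 gf 0.6
th 0.95 False 28.89 [541.9 119.3 153.5] F [0.6 0.3 1.9] gap 0.4 gf 0.6
th 0.75 False 29.43 [525.2 128.7 140.7] F [ 0.2 -0.7  1.8] gap 0.1 gf 0.8
th 0.55 False 29.96 [510.7 138.1 125.1] F [0.4 0.1 2.1] gap -0.2 gf 0.9
th 0.38 False 30.43 [498.3 141.1 110.4] F [-0.1  0.2  2.4] gap 0.0 gf 1.0
th 0.22 False 30.89 [489.1 141.9  94.5] F [-0.1  1.   3. ] gap 0.2 gf 1.1
th 0.12 False 31.24 [484.7 142.3  83.7] F [-1.3 -0.8  2.6] gap 0.2 gf 1.1
```

```bash
python3 - <<'E'
from h import *
print(robot.servo_line(C(-47.5,0,76),speed=8,max_force=6))
F=[]
for _ in range(8): robot.pause(.03); F.append(robot.get_obs()["force"][2])
f0=np.mean(F); print("f0",f0)
h=robot.servo_line(C(-47.5,0,57),speed=6,max_force=float(np.clip(7.8-f0,3.5,6.5))); st("press %s"%h)
F=[];Z=[]
for _ in range(8): robot.pause(.03); o=robot.get_obs();F.append(o["force"][2]);Z.append(o["tool_pos"][2])
print("held",np.mean(F),np.mean(Z))
E
```

```text
False
f0 2.506569652856511
press True 34.7 [482.2 142.5  62.5] F [-0.3  0.6  3. ] gap 0.0 gf 1.4
held 2.77705901537706 62.55727046277342
```

```bash
python3 - <<'E'
from h import *
for k in range(3):
    h=robot.servo_line(C(-47.5,0,57),speed=5,max_force=4.8); st("press %s"%h)
    F=[];Z=[]
    for _ in range(8): robot.pause(.03); o=robot.get_obs();F.append(o["force"][2]);Z.append(o["tool_pos"][2])
    print("held",np.mean(F),np.max(F),np.mean(Z))
    if np.mean(F)>5: break
E
```

```text
press True 35.59 [482.  142.5  60.1] F [-1.5 -0.8  5.4] gap 0.2 gf 2.6
held 5.179227367225821 5.765247492419885 60.148708959711165
```

Force is up at 60.1 mm, the same depth as the first press that worked, so this is the stop. Letting up.

```bash
python3 - <<'E'
from h import *
for z in (64,68,72,76,80):
    robot.servo_line(C(-47.5,0,z),speed=25); F=[]
    for _ in range(4): robot.pause(.02); F.append(robot.get_obs()["force"][2])
    print(z,np.mean(F).round(2))
robot.servo_line(C(-47.5,0,200),speed=200)
robot.move_ptp([330,130,200],down(YAW)); robot.pause(1); st()
im,d=robot.read_camera("top"); s,_=robot.read_camera("side")
pts=[C(x,y,70) for x in(-20,0,20,40) for y in(-40,40)]
print(np.round([at_d("top",p,d)[0,2] for p in proj("top",pts)]))
cv2.imwrite("pics/f.png",np.vstack([cv2.resize(a,(500,300),interpolation=3) for a in (im[100:280,130:430],s[130:310,130:430])])[:,:,::-1])
E
```

```text
64 3.12
68 3.43
72 -0.69
76 -0.18
80 -0.31
 40.12 [330. 130. 200.] F [-0.6  0.   0.1] gap -0.0 gf 0.0
[71. 66. 68. 70. 68. 66. 68. 70.]
```

View pics/f.png

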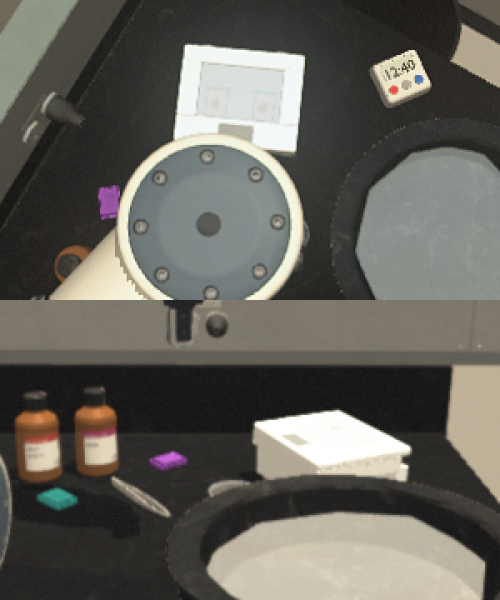

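The lid is shut and stays latched, both blocks show through its window, and the bystanders are in place. Handing in.

```bash
python3 -c "
from workcell import robot
print(robot.close_job())"
```

```text
the job is handed in; nothing more can be done
None
```

The wax block is seated flat in the left well and the lid is shut and stayed latched after I let go; the job was handed in at about 40 s, with press readings of 5.8 N at most and no sign that anything else moved.

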